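Level the counter shelf

TASK

Set the spirit level flat on the little white counter shelf, lying along the shelf's length, and let go of it; then turn the knob of the levelling foot until the bubble rests between the two lines. Then press the level down onto the shelf with a steady push of about 10 N and finish like that: the program ends while still pressing, with the bubble still between the lines, and the kitchen things around are left where they stand.

Things in the scene. Friction and masses are not known exactly. Their poses are not given: they have to be found in the camera images.
- level_mid (a point): Centre of the spirit level: a plain aluminium bar 150 long (x), 26 wide (y), 32 high, black end blocks, and along its top a green vial with a whitish bubble. The point is mid-length, mid-width, 21 mm above the underside; z up. Loose, 0.2 to 0.4 kg; starts upright on the counter to the right of the shelf. Grip it across its width at the middle.
- level: The same spirit level; its origin is the centre of its underside. The raised black end blocks, centred 60 mm either side of the middle, are 30 long with tops 44 mm above the underside: press there rather than on the vial.
- bubble (a joint): Place of the bubble along the vial in m: 0 at the centre, positive towards the level's +x end. The bubble runs to the higher end, 8 mm for each 0.01 rad of slope, at most 33 mm, and settles in about 1.5 s. It lies between the two black lines when within 4 mm of 0.
- shelf_mid (a point): Centre of the top face of the counter shelf, a white board 180 (x) by 320 long (y), 12 thick, about 65 mm above the counter; z is the board's upward normal. Its +y end, on the levelling foot, starts too low. A spice jar (58 high, 38 across) stands on it at x +60, y -130 mm. A good place for the level's middle is x -20, y -35, lying along y.
- shelf: The same shelf board; its origin is on the line about which it tips, over the two fixed legs, on the top face 150 mm from the board's centre towards -y. Axes as for the board's centre.
- foot_grip (a point): Grip point of the levelling foot's black bar knob, on the board's middle line 125 mm from its centre towards +y. Bar 44 long (x), 14 wide (y), 30 high, on a round flange 46 across, 12 high. The point is on the turning axis, 32 mm above the board, 12 mm below the bar's top; z is along the axis.
- foot: The same knob; its origin is on its axis 2 mm above the board. Clockwise from above raises the foot end: 0.012 rad of slope per rad of turn, moving the bubble of a level lying along the shelf 9.6 mm towards the foot. It starts 1.0 to 2.3 rad short of level, stops 2.6 rad beyond level either way, takes about 0.15 N m and stays where it is left.
Things that resemble listed ones, but are neither listed nor needed, are in the scene too. What is shaped like the level but orange is not meant.

How it is judged:
On the way, in this order (a step that is already met when the one before it is completed fails the run):
1. the level lies flat along the shelf, let go (z of level_mid in the frame of shelf_mid between 0.016 and 0.026 m and x of level_mid in the frame of shelf_mid between -0.08 and 0.08 m and y of level_mid in the frame of shelf_mid between -0.11 and 0.1 m and angle between the x axis of level_mid and the y axis of shelf_mid, either way round below 0.26 rad and angle between the z axis of level_mid and the z axis of shelf_mid, either way round below 0.02 rad and contact force between level and the fingers below 0.3 N and contact force between level and shelf above 1 N), for 0.2 s.
2. the foot is turned so that the bubble rests between the lines (z of level_mid in the frame of shelf_mid between 0.016 and 0.026 m and x of level_mid in the frame of shelf_mid between -0.08 and 0.08 m and y of level_mid in the frame of shelf_mid between -0.11 and 0.1 m and angle between the x axis of level_mid and the y axis of shelf_mid, either way round below 0.26 rad and angle between the z axis of level_mid and the z axis of shelf_mid, either way round below 0.02 rad and value of joint bubble between -0.004 and 0.004 m and angle between shelf_mid's own z axis and vertical below 0.006 rad), for 0.5 s.
At the end, for the whole second after the job is handed in: The level lies flat on the shelf, middle over the board, within 15 degrees of its length; the fingers keep pressing it: 6.5 to 30 N between level and shelf (its own weight is 2 to 4 N); bubble within 4 mm of the vial's centre and shelf within 0.006 rad of level (all of step 2 and contact force between level and shelf between 6.5 and 30 N and contact force between level and the fingers above 2 N); the arm keeps its last pose, push and grip.
It fails at once if a kitchen thing beside the job is knocked over or pushed more than 30 mm (distance of any of spice_jar, mug, mill, bowl, spoon, oil, saucer from where it was at the start of the episode above 0.03 m or angle between any of spice_jar, mug, mill, bowl, oil, saucer's own z axis and vertical above 0.5 rad).
It also fails if it takes over 72 s, if anything falls off the work surface, if the arm or the gripper's body presses on something with over 40 N, if the wrist force passes 120 N, or if a joint passes its speed limit or range.

ROBOT

A 7-joint arm with a two-finger parallel gripper is mounted at the origin on the work surface. World frame = base frame: x ahead of the robot, y to its left, z up, the work surface at z = 0. Lengths are in m, angles in rad, forces in N, time in s.
With the tool pointing down it reaches from about 0.4 to 0.85 m from the base axis. Payload 4.4 kg.
Tool frame: the origin (TCP) lies midway between the tips of the shut fingers; the grasp point (between the pads) lies 19 mm behind it; z points along the fingers, y is the direction in which the jaws open and shut (so a half turn about z gives the same grasp; the last joint's range is limited). The gripper opens to 94 mm and grips with 3 to 60 N. Pads are 16 mm wide; open, the fingers measure 119 mm over their backs; the gripper's body (75 mm by 177 mm) begins 78 mm behind the grasp point.
Start: joints at [1.2, 0.628, 0.038, 1.517, -0.027, 0.996, -0.02], TCP at [0.195, -0.62, 0.205] pointing down, gripper open.
Joint ranges: [-3.06, 3.06], [-0.37, 2.12], [-1.25, 1.32], [0.18, 2.47], [-1.1, 4.24], [0.23, 1.98], [-2.94, 2.94]. Speed limits (rad/s): [2.57, 2.57, 3.14, 3.14, 3.14, 3.14, 3.14].

INTERFACE

Orientations are given as a unit quaternion [w, x, y, z].
In Python, from rig import env, claw, vision, telemetry gives the robot as it stands. Calls block until the motion is done:
- env.movep(position, orientation): joint-space move of the TCP to a pose.
- env.move_straight(position, vel=0.15, ori=None, guard=None): straight line of the TCP; ori=None keeps the orientation; vel is the mean speed in m/s. With guard (N) it stops when the force on the tool has changed by that much, and returns True; else False.
- env.move_j(angles): joint-space move.
- claw.command_gripper(opening, squeeze=None): finger opening in m; squeeze is the grip in N (None keeps the last); returns when the fingers have stopped.
- env.hold(seconds).
- env.solve_ik(position, orientation): joint angles nearest the present ones, or None.
- vision.snapshot(name): name is "side" or "top" or "wrist"; returns a dict with "image" (420x560x3 uint8, red, green, blue), "range_z" (420x560 float32, m along the optical axis (not along the pixel's ray), 0 where there is no reading), "K" (3x3 intrinsics, pixels), "T" (4x4, takes a point from camera to world coordinates). Camera axes: x right, y down, z forward; pixel columns grow to the right and rows downward; lengths in m; the calibration is good to about 2 mm. A picture is of the moment at which its call begins.
A pose or a line that the arm cannot do raises env.IKError and nothing moves.
- env.close_job(): hands the job in, once; it reports no verdict.
Readings, each from a call of its own:
- telemetry.current_t(): time.
- telemetry.current_joint_pos(): joint angles.
- telemetry.current_qvel(): joint speeds.
- telemetry.current_tau(): joint torques, N m.
- telemetry.current_tool_pos(): TCP position.
- telemetry.current_tcp_rot(): TCP orientation.
- telemetry.current_wrist_force(): force on the tool from outside, world axes, zero at the start.
- telemetry.current_moment(): the same for the moment, N m.
- telemetry.current_width(): finger opening in m.
Only numpy, scipy, OpenCV 4.12 (cv2) and the standard library are available. Lean on these libraries where they do the work, as an engineer would, in place of code of your own. Each camera call takes 0.05 s, during which the arm holds its last target. There are 200 camera calls.

## Working session

There is one attempt and no reset: what is moved stays moved. The work goes in short steps, each a Python script; the robot and the scene stay as the last script left them, time stands still between calls to the robot, and variables do not carry over. Pictures are saved under pics/ and viewed, about 8 in all and at most 12, crops included, and the job is handed in when it is done.

```bash
mkdir -p pics
cat > h.py <<'E'
import numpy as np, cv2
from rig import env, claw, vision, telemetry
def snap(n,tag):
    s=vision.snapshot(n); np.savez(f'pics/{tag}.npz',**s)
    cv2.imwrite(f'pics/{tag}.png',s['image'][:,:,::-1]); return s
def cloud(s):
    z=s['range_z']; v,u=np.mgrid[:z.shape[0],:z.shape[1]]; K=s['K']
    P=np.stack([(u-K[0,2])/K[0,0]*z,(v-K[1,2])/K[1,1]*z,z],-1)
    W=P@s['T'][:3,:3].T+s['T'][:3,3]; W[z==0]=np.nan; return W
E
python3 - <<'E'
from h import *
snap('top','top0'); snap('side','side0')
for n in ('top0','side0'):
    s=np.load(f'pics/{n}.npz'); print(np.round(s['T'],3))
print(telemetry.current_t(),telemetry.current_tcp_rot())
E
```

```text
[[-0.019 -0.992  0.125  0.375]
 [-1.     0.021  0.018 -0.092]
 [-0.021 -0.124 -0.992  0.995]
 [ 0.     0.     0.     1.   ]]
[[-0.822 -0.364  0.437  0.129]
 [-0.569  0.498 -0.654  0.43 ]
 [ 0.021 -0.787 -0.617  0.577]
 [ 0.     0.     0.     1.   ]]
0.1 [-8.02808475e-04  9.88409408e-01  1.51809673e-01 -1.46210338e-04]
```

View pics/top0.png

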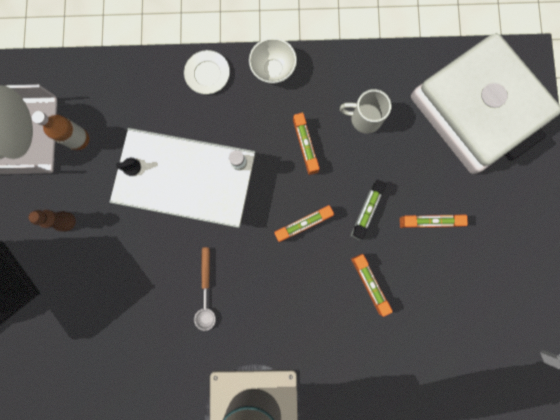

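View pics/side0.png

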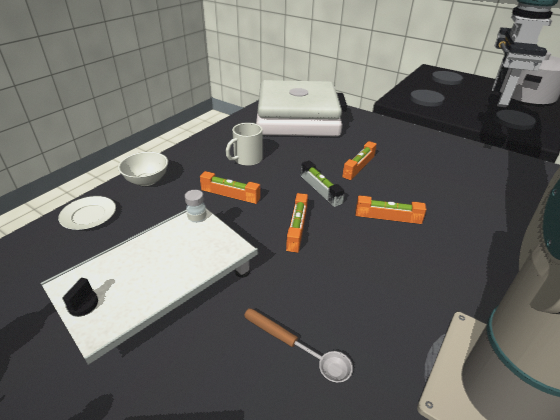

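The top view shows the aluminium level with black ends at pixel (368,209). Four orange look-alikes are at (306,143), (304,223), (435,221) and (372,286), and I reject them on colour. The shelf is white and centred near (183,178), with the knob at (132,167) and the jar at (237,160). Next I measure these from the clouds.

Run:
```python
from h import *
s=np.load('pics/top0.npz'); W=cloud(s); im=s['image'].astype(int)
v,u=np.mgrid[:420,:560]
z=W[...,2]
def box(a,b,c,d): return (u>=a)&(u<=b)&(v>=c)&(v<=d)
m=box(100,265,120,235)&(z>.045)&(z<.085)&(im.min(-1)>110)
P=W[m]; A=np.c_[P[:,:2],np.ones(len(P))]; c=np.linalg.lstsq(A,P[:,2],rcond=None)[0]
r=cv2.minAreaRect(P[:,:2].astype(np.float32)*1000); print('shelf',len(P),c,r, 'box',cv2.boxPoints(r)); 
m=box(345,390,175,245)&(z>.02)&(z<.07)
P=W[m]; r=cv2.minAreaRect(P[:,:2].astype(np.float32)*1000); print('level',r,np.percentile(P[:,2],[5,50,95]),P[:,:2].mean(0))
m=box(110,150,145,190)&(z>.09)
P=W[m];r=cv2.minAreaRect(P[:,:2].astype(np.float32)*1000); print('knob',len(P),r,np.percentile(P[:,2],[5,50,95]),P.mean(0))
m=box(225,250,145,175)&(z>.1)
print('jar',W[m].mean(0),W[m][:,2].max())
crop=cv2.resize(s['image'][165:250,320:410,::-1],None,fx=5,fy=5); crop2=cv2.resize(s['image'][130:210,105:180,::-1],(400,425))
cv2.imwrite('pics/crop1.png',np.hstack([crop,crop2]))
```

```text
shelf 9435 [-0.0020026  -0.01489188  0.06652377] ((569.1800537109375, 162.54873657226562), (321.14141845703125, 186.6812744140625), 77.80764770507812) box [[444.03317   25.31285 ]
 [626.50366  -14.113174]
 [694.3269   299.7846  ]
 [511.85645  339.21063 ]]
level ((483.5833435058594, -288.7687072753906), (26.567026138305664, 149.92318725585938), 64.602294921875) [0.02927717 0.04038777 0.04564343] [ 0.4830417  -0.28722494]
knob 147 ((594.5296020507812, 284.2062072753906), (14.707429885864258, 45.0729866027832), 16.301198959350586) [0.09277139 0.10343251 0.10691558] [0.59399089 0.28252837 0.10200636]
jar [0.59748837 0.02322682 0.12193717] 0.12719546797674097
```

View pics/crop1.png

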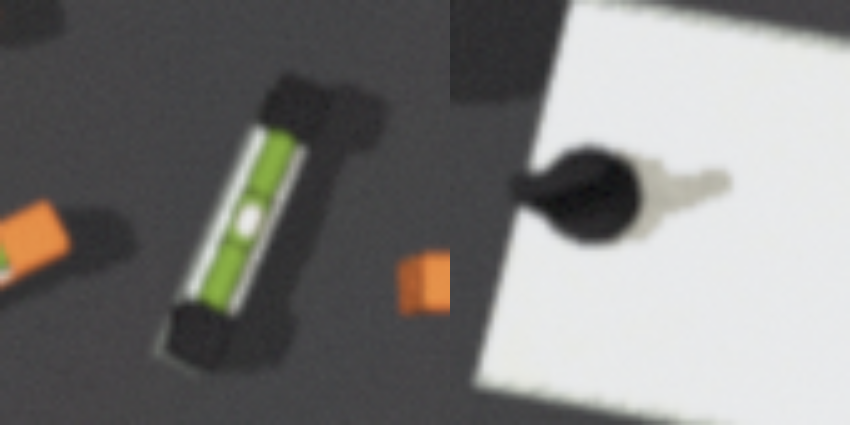

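The crop confirms the choice: aluminium body, black ends, green vial with its bubble. The numbers also fit: level 150x27, board 321x187, knob bar 45x15 at the predicted place, and the jar within 3 mm of prediction. Next I check IK, including wrist room for the knob turn.

```bash
cat >> h.py <<'E'
from scipy.spatial.transform import Rotation as R
th=np.deg2rad(-12.19); C=np.array([.569,.1625,.063])
def bp(x,y,z): # board (flat approx) -> world
    c,s=np.cos(th),np.sin(th); return np.array([C[0]+c*x-s*y,C[1]+s*x+c*y,C[2]+z])
def down(deg): # jaw direction at deg from world x
    a=np.deg2rad(deg); M=np.array([[-np.sin(a),np.cos(a),0],[np.cos(a),np.sin(a),0],[0,0,-1]]).T
    q=R.from_matrix(M).as_quat(); return [q[3],*q[:3]]
E
python3 - <<'E'
from h import *
def t(n,p,d):
    try: q=env.solve_ik(list(p),down(d))
    except Exception as e: q=None
    print(n,d,None if q is None else np.round(q,2))
for d in (64.6,244.6): t('pick',(.4835,-.2888,.005),d);t('pickup',(.4835,-.2888,.22),d)
for d in (-12.2,167.8): t('place',bp(-20,-35,5)/1 if 0 else bp(-.02,-.035,.006),d); t('press',bp(-.02,.025,.044),d)
for d in (-163.7,-103,16.3,-43.7,-103.7,-123,196.3,136,76,56): t('knob',(.5945,.284,.078),d)
E
```

```text
pick 64.6 [ 0.75  0.83 -0.41  1.9   0.61  0.54  1.05]
pickup 64.6 [ 0.89  0.55 -0.62  1.74  0.37  0.98  1.26]
pick 244.6 [ 0.38  0.81  0.17  1.91 -0.29  0.45 -1.25]
pickup 244.6 [ 0.34  0.49  0.22  1.75 -0.13  0.91 -1.4 ]
place -12.2 [-0.16  0.69 -0.2   1.89  0.23  0.58 -0.72]
press -12.2 [-0.17  0.68 -0.33  1.79  0.31  0.73 -0.88]
place 167.8 [ 0.33  0.94 -1.06  1.88  1.01  0.99  1.72]
press 167.8 [ 0.22  0.9  -1.06  1.77  0.91  1.05  1.74]
knob -163.7 [-0.77  0.85  0.51  1.61 -0.52  0.83 -2.91]
knob -103 [-0.58  0.79  0.16  1.6  -0.17  0.76 -2.15]
knob 16.3 [-0.24  0.82 -0.43  1.59  0.42  0.83 -0.56]
knob -43.7 [-0.4   0.79 -0.16  1.59  0.16  0.77 -1.39]
knob -103.7 [-0.58  0.79  0.16  1.6  -0.17  0.76 -2.15]
knob -123 [-0.64  0.8   0.27  1.6  -0.28  0.77 -2.4 ]
knob 196.3 [-0.77  0.85  0.51  1.61 -0.52  0.83 -2.91]
knob 136 [ 0.05  1.02 -1.06  1.58  0.97  1.14  1.13]
knob 76 [-0.14  0.86 -0.61  1.59  0.6   0.89  0.35]
knob 56 [-0.17  0.85 -0.56  1.59  0.55  0.87  0.03]
```

Run:
```python
from h import *
claw.command_gripper(.07,20)
env.movep([.4835,-.2888,.15],down(64.6))
s=snap('wrist','w1')
print(telemetry.current_t(),np.round(s['T'],3))
W=cloud(s);im=s['image'].astype(int);
g=(im[...,1]>im[...,0]+25)&(im[...,1]>im[...,2]+40)
P=W[g]; P=P[np.linalg.norm(P[:,:2]-[.4835,-.2888],axis=1)<.08]
print(len(P),P.mean(0),cv2.minAreaRect(P[:,:2].astype(np.float32)*1000))
```

```text
2.35 [[ 0.431  0.876  0.216  0.42 ]
 [ 0.902 -0.418 -0.105 -0.261]
 [-0.001  0.24  -0.971  0.33 ]
 [ 0.     0.     0.     1.   ]]
1207 [ 0.48232382 -0.28858564  0.04308129] ((493.83270263671875, -270.736572265625), (59.23487091064453, 90.0899658203125), 64.1557388305664)
```

View pics/w1.png

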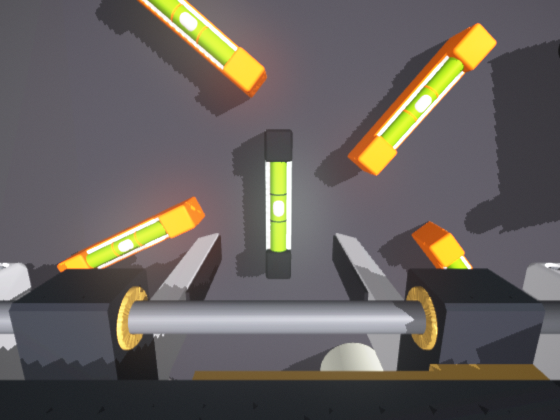

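The wrist view shows the level upright along the image column at (278,205), midway between the fingers, with the decoys clear of them. Picking it up and placing it.

Run:
```python
from h import *
p=[.4830,-.2887]
env.move_straight(p+[.005],vel=.12,guard=15)
claw.command_gripper(0.0,25); print('w',telemetry.current_width(),telemetry.current_tool_pos())
env.move_straight(p+[.22],vel=.15)
print('w',telemetry.current_width(),telemetry.current_wrist_force())
t=bp(-.02,-.035,0)
env.movep([t[0],t[1],.22],down(-12.2))
env.move_straight([t[0],t[1],.085],vel=.12,guard=15)
f0=telemetry.current_wrist_force()
g=env.move_straight([t[0],t[1],.058],vel=.02,guard=2.5)
print(g,f0,telemetry.current_wrist_force(),telemetry.current_tool_pos(),telemetry.current_t())
```

```text
w 0.025944828033205424 [ 0.48299645 -0.28873823  0.00501273]
w 0.02582325614178542 [-0.63411775 -0.44784691 -2.26142502]
True [ 0.51215016 -0.25278217 -3.35423676] [0.50795592 0.83194047 2.02221708] [0.54196812 0.13275348 0.06804444] 9.8583
```

Run:
```python
from h import *
claw.command_gripper(.06); env.hold(.3)
p=telemetry.current_tool_pos(); env.move_straight([p[0],p[1],.20],vel=.2)
k=bp(0,.125,0); env.movep([k[0]-.0,k[1],.20],down(16.3)); env.hold(1.0)
print(telemetry.current_t(),telemetry.current_wrist_force())
a=snap('top','top1'); b=snap('wrist','w2'); c=snap('side','side1')
W=cloud(a); im=a['image'].astype(int); v,u=np.mgrid[:420,:560]
print(telemetry.current_t())
x=cv2.resize(a['image'][110:240,90:280,::-1],(560,383))
cv2.imwrite('pics/c2.png',np.vstack([cv2.resize(x,(400,280)),cv2.resize(b['image'][:,:,::-1],(400,300))]))
```

```text
13.3667 [0.19074896 0.26808973 0.13083988]
13.5167
```

View pics/c2.png

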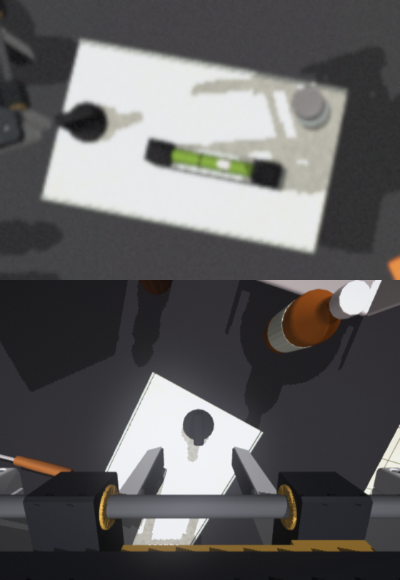

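View pics/side1.png

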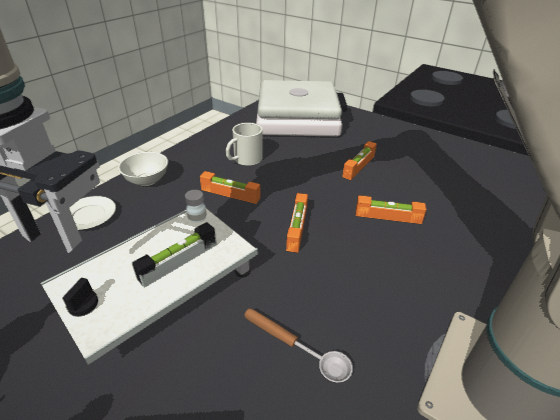

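The level lies along the shelf with its bubble at the jar end (c2 panel (222,164); side view (205,238)), so the foot end is low as expected. The knob bar sits between the jaws, at wrist panel (198,425). Now the refined knob position and the bubble reading.

```bash
cat >> h.py <<'E'
def bubble(s,dbg=None):
    """bubble offset (m, + toward foot) from the level's vial, any camera"""
    W=cloud(s); im=s['image'].astype(int); c,sn=np.cos(th),np.sin(th)
    d=W-C; X=d[...,0]*c+d[...,1]*sn; Y=-d[...,0]*sn+d[...,1]*c
    reg=(abs(X+.02)<.02)&(abs(Y+.035)<.06)&(W[...,2]>.085)
    gr=reg&(im[...,1]>im[...,0]+20)&(im[...,1]>im[...,2]+30)
    lo,hi=np.percentile(Y[gr],[.5,99.5]); mx=np.median(X[gr])
    hist=[]
    for y in np.arange(lo,hi,.003):
        b=reg&(abs(Y-y-.0015)<.0015)&(abs(X-mx)<.0035)
        hist.append((round((y+.0015-(lo+hi)/2)*1000,1),int(b.sum()),*(im[b].mean(0).astype(int) if b.any() else [0,0,0])))
    wb=reg&(abs(X-mx)<.004)&(Y>lo+.003)&(Y<hi-.003)&(im[...,2]>110)&~gr
    if dbg: print(lo,hi,mx); [print(*h) for h in hist]
    return (Y[wb].mean()-(lo+hi)/2 if wb.any() else np.nan), int(wb.sum()),(lo,hi,mx)
E
python3 - <<'E'
from h import *
for n in ('top1','side1'):
    print(n,bubble(np.load(f'pics/{n}.npz'),1))
W=cloud(np.load('pics/w2.npz')); k=bp(0,.125,0)
m=(W[...,2]>.09)&(W[...,2]<.12)&(np.linalg.norm(W[...,:2]-k[:2],axis=-1)<.04)
P=W[m]; print(k,len(P),P.mean(0),np.percentile(P[:,2],[50,95]),cv2.minAreaRect(P[:,:2].astype(np.float32)*1000))
E
```

```text
-0.07837091051456493 0.007628052039864479 -0.021243934371027676
-41.5 6 92 118 47
-38.5 3 116 147 60
-35.5 4 130 165 65
-32.5 5 134 170 68
-29.5 4 131 166 66
-26.5 3 133 169 68
-23.5 4 138 170 79
-20.5 5 183 192 156
-17.5 4 223 221 218
-14.5 2 228 226 225
-11.5 5 220 221 214
-8.5 5 195 205 177
-5.5 2 157 184 116
-2.5 3 135 171 71
0.5 6 134 169 67
3.5 3 133 170 67
6.5 3 133 169 68
9.5 4 125 159 64
12.5 4 111 138 58
15.5 3 122 153 62
18.5 4 133 168 68
21.5 4 134 170 68
24.5 3 133 171 68
27.5 5 134 170 68
30.5 3 134 170 68
33.5 3 134 170 68
36.5 5 135 172 68
39.5 4 132 168 66
42.5 3 120 152 61
top1 (np.float64(-0.014651883696319791), 24, (np.float64(-0.07837091051456493), np.float64(0.007628052039864479), np.float64(-0.021243934371027676)))
-0.08073528605379035 0.006300523446463984 -0.024143076852553062
-42.0 9 92 118 43
-39.0 8 114 143 57
-36.0 8 120 155 54
-33.0 8 124 160 55
-30.0 9 130 161 71
-27.0 8 120 154 57
-24.0 10 126 157 68
-21.0 8 126 155 70
-18.0 13 154 169 118
-15.0 10 176 184 154
-12.0 9 150 162 120
-9.0 10 163 179 127
-6.0 12 150 172 105
-3.0 10 116 150 52
-0.0 12 123 156 59
3.0 7 117 151 55
6.0 13 118 152 54
9.0 13 122 156 59
12.0 10 105 131 55
15.0 11 110 133 64
18.0 9 118 153 52
21.0 11 122 154 60
24.0 11 119 153 55
27.0 11 118 149 58
30.0 11 122 155 60
33.0 11 118 152 54
36.0 12 122 154 60
39.0 12 112 142 54
42.0 11 107 136 50
45.0 5 70 89 36
side1 (np.float64(-0.006186775971938889), 45, (np.float64(-0.08073528605379035), np.float64(0.006300523446463984), np.float64(-0.024143076852553062)))
[0.59539428 0.2846816  0.063     ] 671 [0.5953587  0.28615048 0.10406231] [0.10441972 0.10576069] ((595.7645874023438, 284.98065185546875), (13.634218215942383, 43.4305534362793), 17.9997615814209)
```

The bubble is at about -14.6 mm, so the turn needed is 1.52 rad clockwise (within 1.0–2.3). The wrist cloud puts the knob at (.5957,.285) with the bar's jaw direction at 18°. Turning now.

```bash
cat >> h.py <<'E'
def turn(x,y,z0,a0,rad,n=12):
    for i in range(1,n+1):
        f=rad*i/n; env.movep([x,y,z0+.0033*f],down(a0-np.rad2deg(f)))
E
python3 - <<'E'
from h import *
x,y=.5957,.285
claw.command_gripper(.05)
env.movep([x,y,.16],down(18)); 
print(env.move_straight([x,y,.081],vel=.1,guard=8))
claw.command_gripper(0,25); print('w',telemetry.current_width(),telemetry.current_t())
turn(x,y,.081,18,1.52)
print('w',telemetry.current_width(),telemetry.current_t(),telemetry.current_wrist_force(),telemetry.current_moment(),telemetry.current_joint_pos())
env.hold(1.5)
a=snap('top','top2');print(bubble(a,1))
E
```

```text
False
w 0.01330193475790081 15.7917
w 0.01393065680561716 18.7917 [ 5.05118208 -0.793861   -0.89828664] [-0.07856569 -1.45909857 -0.08180726] [-0.50015822  0.77786924  0.02104753  1.58834087 -0.01963475  0.77429969
 -1.67235566]
-0.08104421721350306 0.007477331423623926 -0.02118127293737916
-42.8 4 120 153 62
-39.8 4 131 168 66
-36.8 5 133 169 67
-33.8 4 132 168 66
-30.8 3 133 169 68
-27.8 3 133 170 68
-24.8 4 133 169 68
-21.8 5 133 169 67
-18.8 4 130 165 66
-15.8 4 119 150 62
-12.8 5 116 146 60
-9.8 2 132 166 70
-6.8 5 166 181 130
-3.8 4 217 215 207
-0.8 4 224 223 219
2.2 3 222 222 215
5.2 3 223 223 218
8.2 5 186 199 164
11.2 3 125 152 79
14.2 4 111 138 59
17.2 4 130 164 66
20.2 3 132 167 66
23.2 5 134 170 67
26.2 3 134 170 68
29.2 5 132 168 66
32.2 4 132 167 67
35.2 5 132 169 67
38.2 4 131 167 66
41.2 3 131 166 66
44.2 4 92 115 48
(np.float64(0.000293027985731914), 26, (np.float64(-0.08104421721350306), np.float64(0.007477331423623926), np.float64(-0.02118127293737916)))
```

The bubble reads about +0.3 mm, with the lines near ±13.5. Releasing the knob, then a close wrist look at the level.

Run:
```python
from h import *
claw.command_gripper(.05); p=telemetry.current_tool_pos(); env.move_straight([p[0],p[1],.21],vel=.2)
t=bp(-.02,-.035,0); env.movep([t[0],t[1],.215],down(-12.2)); claw.command_gripper(0,20); env.hold(1.5)
s=snap('wrist','w3'); print(bubble(s,1)[:2]); print(bubble(snap('top','top3'))[:2]); 
W=cloud(s);c,sn=np.cos(th),np.sin(th);d=W-C
X=d[...,0]*c+d[...,1]*sn; Y=-d[...,0]*sn+d[...,1]*c; im=s['image']
b=(abs(X+.02)<.03)&(abs(Y-.025)<.03)&(W[...,2]>.098)&(W[...,2]<.125)
print('block',b.sum(),X[b].mean(),Y[b].mean(),np.percentile(W[b][:,2],[5,50,95]),telemetry.current_t(),telemetry.current_wrist_force())
```

```text
-0.06358534044223063 0.006901860330916006 -0.020718540388230358
-33.7 16 140 181 77
-30.7 20 140 183 74
-27.7 21 140 182 75
-24.7 19 128 163 76
-21.7 21 118 148 76
-18.7 21 141 183 77
-15.7 17 169 187 132
-12.7 22 220 216 216
-9.7 41 168 167 168
-6.7 54 134 133 133
-3.7 47 150 148 147
-0.7 167 85 88 80
2.3 597 108 110 108
5.3 44 76 91 51
8.3 28 121 151 70
11.3 567 103 84 44
14.3 881 45 42 37
17.3 1360 43 41 37
20.3 489 92 85 65
23.3 440 101 88 60
26.3 721 55 56 53
29.3 23 142 184 81
32.3 21 142 184 81
35.3 21 110 135 81
(np.float64(-0.0003927640070517553), 513)
(np.float64(-0.004773670470431639), 377)
block 1166 -0.02029890225100372 0.01779773861099316 [0.10138171 0.10890899 0.1104673 ] 25.2833 [ 1.02361835 -0.80320127  0.15830809]
```

View pics/w3.png

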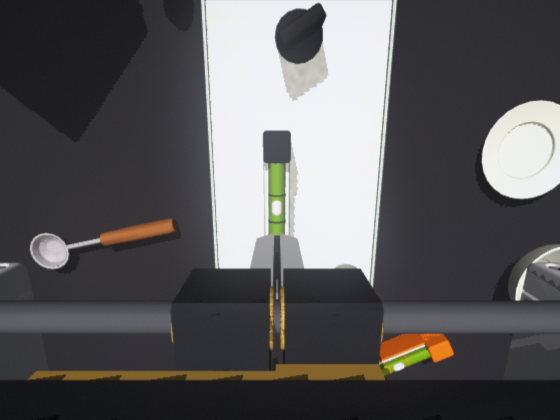

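The wrist view shows the lines at rows 195 and 221 and the bubble centre at row 208, so it is centred. The foot-side end block is at (277,146). I press there with shut fingers.

Run:
```python
from h import *
t=bp(-.0205,.023,0)
env.movep([t[0],t[1],.135],down(-12.2)); env.hold(.5)
f0=telemetry.current_wrist_force()
g=env.move_straight([t[0],t[1],.100],vel=.015,guard=6); z=telemetry.current_tool_pos()[2]
print(g,z,telemetry.current_wrist_force()-f0)
for i in range(25):
    env.hold(.3); f=(telemetry.current_wrist_force()-f0)[2]
    if 9<f<12: break
    z+= -.0003 if f<9 else .0003
    env.move_straight([t[0],t[1],z],vel=.005)
env.hold(1.5)
print(i,z,telemetry.current_tool_pos(),telemetry.current_wrist_force()-f0,telemetry.current_t())
print(bubble(snap('top','top4'),1)[:2]); s=snap('side','side4'); print(bubble(s)[:2]); env.hold(.5); print(telemetry.current_wrist_force()-f0)
a=np.load('pics/top4.npz')['image']
cv2.imwrite('pics/c4.png',np.hstack([cv2.resize(s['image'][200:370,20:270,::-1],(440,299),interpolation=2),cv2.resize(a[120:230,100:262,::-1],(360,299))]))
```

```text
True 0.10954002707900214 [-0.0065837   0.5999275   5.31870712]
3 0.10864002707900215 [0.55389981 0.18933682 0.10952968] [-1.72855763 -0.63829136 10.23989492] 31.3333
-0.08018996170948436 0.006637673979472249 -0.021751509080234897
-41.9 3 101 126 52
-38.9 4 116 148 58
-35.9 4 125 159 63
-32.9 4 121 154 60
-29.9 3 116 147 60
-26.9 5 94 119 47
-23.9 4 91 116 47
-20.9 3 95 119 49
-17.9 4 107 135 55
-14.9 6 106 133 57
-11.9 4 116 145 60
-8.9 3 134 166 76
-5.9 5 164 178 129
-2.9 24 112 109 101
0.1 53 98 94 85
3.1 62 102 97 88
6.1 21 139 135 119
9.1 15 134 132 112
12.1 17 102 103 81
15.1 18 99 100 79
18.1 17 106 108 83
21.1 25 80 85 71
24.1 123 91 89 79
27.1 31 69 71 59
30.1 22 92 94 71
33.1 16 102 104 78
36.1 23 84 83 68
39.1 25 96 96 78
42.1 11 110 117 80
(np.float64(0.013700009343827355), 80)
(np.float64(0.002097984892740712), 48)
[-2.1621903  -0.30669515 10.08082885]
```

View pics/c4.png

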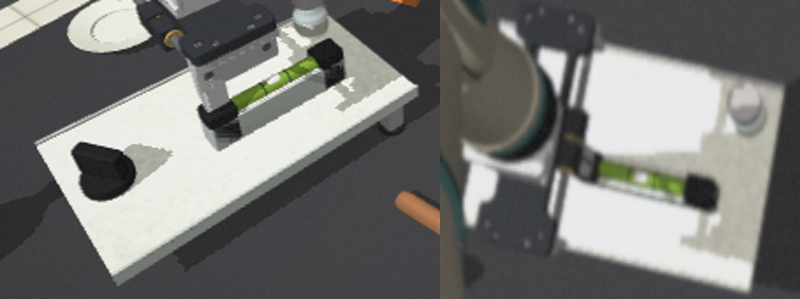

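The side crop has the bubble at (275,78), between its lines. In the top view its visible edge is where it was before pressing. The push is steady at 10.1 N, so I hand in.

Run:
```python
from h import *
print(telemetry.current_wrist_force(),telemetry.current_t()); env.close_job()
```

```text
[-2.4885162  -0.57614996  9.80540154] 31.9333
the job is handed in; nothing more can be done
```

I put the level on the shelf, levelled the shelf, and handed the job in at 31.9 s with the fingers still pressing; no verdict is reported.

- **Level:** I picked out the aluminium level from the four orange look-alikes, set it along the shelf at about x -20, y -36 mm, and let go of it.
- **Foot:** I turned the knob 1.52 rad clockwise. That moved the bubble from -14.6 mm to about 0 (+0.3 mm on the top camera), and the wrist view showed it midway between the lines.
- **Press:** The closed fingers push down on the foot-side end block at a steady 10 N or so. It read 10.2 N, then 10.1 N, and 9.8 N (not offset-corrected) just before handing in.

**Checks that disagreed:** The automatic bubble reading was spoiled whenever the gripper covered part of the vial. It gave -4.8 mm (top) before pressing, and +13.7 mm (top) and +2.1 mm (side) while pressing. For those moments I judged from the pictures and from the bubble's visible edge, which had not moved from the levelled state.

**Not measured:** In the pictures the kitchen things look undisturbed, but I did not measure their positions at the end.

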